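# Press a slatted foot onto a wood slice and hold it

## Task

Finish stacking the glue-up on the spring press: across the two slats already lying on its plate lay the two loose slats, parallel to each other and 44 mm apart centre to centre, and on these set the wide oval wood slice that lay among the loose slats, flat and centred, its length reaching over both. Then press down on the middle of the slice with the fingers until the sprung plate has sunk 10 mm (never down to its stop, and touching no part of the press itself), and finish while still holding it pressed there, without letting go. Do not shift the two lower slats out of place, and leave the narrow slice beside it, the tied bundle and the glass jar where they are.

Things in the scene. Friction and masses are not known exactly. Their poses are not given: they have to be found in the camera images.
- press: spring press, fixed to the table: plywood base 124 x 124 mm with a square wooden plate on four springs above it. Origin at the centre of its underside on the table; x and y along its sides. An aluminium gauge strip stands on its -x side, up to 52 mm above the table; its long line is level with the plate's upper face when the plate has sunk 10 mm.
- plate_top (a point): centre of the upper face of the sprung plate (116 x 116 mm, level), 54 mm above the table while not pressed; sinks with it. Axes as the press: the two lower slats lie along x, at y about +22 and -22 mm; the two loose slats belong along y, at x = +22 and -22 mm.
- press_plate (a joint): how far the plate has sunk, m: 0 up, 0.010 the travel asked for, 0.020 on its stop. Pressing needs about 2 N to start and 0.8 N more per mm, about 10 N at 10 mm; springs back up when let go. The stack alone does not sink it.
- low_left_mid (a point): centre of the lower slat on the plate's +y side; wooden slat, 84 x 16 x 12 mm (x, y, z), 15 g, pale wood; x runs along it. Lies loose on the plate, 6 mm below to 6 mm above this point.
- low_right_mid (a point): centre of the lower slat on the plate's -y side; wooden slat, 84 x 16 x 12 mm (x, y, z), 15 g, pale wood; x runs along it. Lies loose on the plate.
- slat_a_mid (a point): centre (half-way up) of one loose slat, flat on the table; wooden slat, 84 x 16 x 12 mm (x, y, z), 15 g, pale wood; x runs along it. 
- slat_b_mid (a point): centre (half-way up) of the other loose slat, the same as the first; wooden slat, 84 x 16 x 12 mm (x, y, z), 15 g, pale wood; x runs along it. 
- slat_a: the same slat as point slat_a_mid; origin at the centre of its underside
- slat_b: the same slat as point slat_b_mid; origin at the centre of its underside
- wide_slice_mid (a point): centre (half-way up) of the wide oval wood slice with bark edge, flat on the table: 47 mm wide (x), 70 mm long (y), 12 mm thick, 20 g; grasp it across its width. When stacked its length goes along the plate's x.
- wide_slice: the same wide slice; origin at the centre of its underside
- narrow_slice: narrow oval wood slice, 29 mm wide (x), 74 mm long (y), 12 mm thick; not needed, stays. Origin at the centre of its underside.
- bundle: bundle of four slices tied with twine, 51 x 76 x 51 mm; stays. Origin at the centre of its underside.
- jar: open glass jar, 71 mm across, 107 mm high; stays. Origin at the centre of its underside.

How it is judged (in metres and radians):
On the way, in this order (a step that is already met when the one before it is completed fails the run):
1. both loose slats lie across the two lower slats, parallel, and are let go (((x of slat_a_mid in the frame of plate_top between 0.013 and 0.031 m and y of slat_a_mid in the frame of plate_top between -0.013 and 0.013 m and z of slat_a_mid in the frame of plate_top between 0.0155 and 0.021 m and angle between the x axis of each of slat_a_mid, slat_b_mid and the y axis of plate_top, either way round below 0.2 rad and x of slat_b_mid in the frame of plate_top between -0.031 and -0.013 m and y of slat_b_mid in the frame of plate_top between -0.013 and 0.013 m and z of slat_b_mid in the frame of plate_top between 0.0155 and 0.021 m) or (x of slat_a_mid in the frame of plate_top between -0.031 and -0.013 m and y of slat_a_mid in the frame of plate_top between -0.013 and 0.013 m and z of slat_a_mid in the frame of plate_top between 0.0155 and 0.021 m and angle between the x axis of each of slat_a_mid, slat_b_mid and the y axis of plate_top, either way round below 0.2 rad and x of slat_b_mid in the frame of plate_top between 0.013 and 0.031 m and y of slat_b_mid in the frame of plate_top between -0.013 and 0.013 m and z of slat_b_mid in the frame of plate_top between 0.0155 and 0.021 m)) and y of low_left_mid in the frame of plate_top between 0.012 and 0.032 m and x of low_left_mid in the frame of plate_top between -0.015 and 0.015 m and z of low_left_mid in the frame of plate_top between 0.003 and 0.009 m and angle between the x axis of each of low_left_mid, low_right_mid and the x axis of plate_top, either way round below 0.2 rad and y of low_right_mid in the frame of plate_top between -0.032 and -0.012 m and x of low_right_mid in the frame of plate_top between -0.015 and 0.015 m and z of low_right_mid in the frame of plate_top between 0.003 and 0.009 m and contact force between the fingers and slat_a below 0.1 N and contact force between the fingers and slat_b below 0.1 N), for 0.2 s.
2. the wide slice lies flat and centred on the two upper slats (((x of slat_a_mid in the frame of plate_top between 0.013 and 0.031 m and y of slat_a_mid in the frame of plate_top between -0.013 and 0.013 m and z of slat_a_mid in the frame of plate_top between 0.0155 and 0.021 m and angle between the x axis of each of slat_a_mid, slat_b_mid and the y axis of plate_top, either way round below 0.2 rad and x of slat_b_mid in the frame of plate_top between -0.031 and -0.013 m and y of slat_b_mid in the frame of plate_top between -0.013 and 0.013 m and z of slat_b_mid in the frame of plate_top between 0.0155 and 0.021 m) or (x of slat_a_mid in the frame of plate_top between -0.031 and -0.013 m and y of slat_a_mid in the frame of plate_top between -0.013 and 0.013 m and z of slat_a_mid in the frame of plate_top between 0.0155 and 0.021 m and angle between the x axis of each of slat_a_mid, slat_b_mid and the y axis of plate_top, either way round below 0.2 rad and x of slat_b_mid in the frame of plate_top between 0.013 and 0.031 m and y of slat_b_mid in the frame of plate_top between -0.013 and 0.013 m and z of slat_b_mid in the frame of plate_top between 0.0155 and 0.021 m)) and y of low_left_mid in the frame of plate_top between 0.012 and 0.032 m and x of low_left_mid in the frame of plate_top between -0.015 and 0.015 m and z of low_left_mid in the frame of plate_top between 0.003 and 0.009 m and angle between the x axis of each of low_left_mid, low_right_mid and the x axis of plate_top, either way round below 0.2 rad and y of low_right_mid in the frame of plate_top between -0.032 and -0.012 m and x of low_right_mid in the frame of plate_top between -0.015 and 0.015 m and z of low_right_mid in the frame of plate_top between 0.003 and 0.009 m and x of wide_slice_mid in the frame of plate_top between -0.013 and 0.013 m and y of wide_slice_mid in the frame of plate_top between -0.013 and 0.013 m and z of wide_slice_mid in the frame of plate_top between 0.027 and 0.034 m and angle between the y axis of wide_slice_mid and the x axis of plate_top, either way round below 0.3 rad and angle between wide_slice_mid's own z axis and vertical below 0.1 rad), for 0.2 s.
At the end, for the whole second after the job is handed in: Lower slats in place (10 mm), upper slats across them 13 to 31 mm either side of centre (0.2 rad), slice level on both within 13 mm of centre (0.3 rad), bearing on each with over 1.2 N; fingers press it with over 3 N, robot off the press, plate held still, sunk 7 to 13 mm (all of step 2 and value of joint press_plate between 0.007 and 0.013 m and velocity of joint press_plate between -0.01 and 0.01 m/s and contact force between the fingers and wide_slice above 3 N and contact force between wide_slice and slat_a above 1.2 N and contact force between wide_slice and slat_b above 1.2 N and contact force between the arm and press below 0.5 N); the arm keeps its last pose, push and grip.
It fails at once if the plate is pressed down towards its stop (more than 17.5 mm) (value of joint press_plate above 0.0175 m).
It fails at once if the narrow slice is moved more than 30 mm (distance of narrow_slice from where it was at the start of the episode above 0.03 m).
It fails at once if the bundle is moved more than 30 mm (distance of bundle from where it was at the start of the episode above 0.03 m).
It fails at once if the jar is moved more than 30 mm (distance of jar from where it was at the start of the episode above 0.03 m).
It also fails if it takes over 72 s, if anything falls off the work surface, if the arm or the gripper's body presses on something with over 40 N, if the wrist force passes 120 N, or if a joint passes its speed limit or range.

## Robot

A 7-joint arm with a two-finger parallel gripper is mounted at the origin on the work surface; the furniture and walls round the work are solid. World frame = base frame: x ahead of the robot, y to its left, z up, the work surface at z = 0. Lengths are in mm, angles in rad, forces in N, time in s.
With the tool pointing down it reaches from about 400 to 900 mm from the base axis. Payload 5.6 kg.
Tool frame: the origin (TCP) lies midway between the tips of the shut fingers; the grasp point (between the pads) lies 19 mm behind it; z points along the fingers, y is the line along which they close (so a half turn about z gives the same grasp; the last joint's range is limited). The gripper opens to 92 mm and grips with 3 to 60 N. Pads are 20 mm wide; open, the fingers measure 128 mm over their backs; the gripper's body (75 mm by 189 mm) begins 69 mm behind the grasp point.
Start: joints at [1.163, 0.468, -0.012, 1.603, 0.006, 1.071, -0.056], TCP at [231.855, -607.25, 214.592] pointing down, gripper open.
Joint ranges: [-2.53, 2.53], [-0.31, 2.02], [-1.57, 1.55], [0.28, 2.44], [-1.29, 4.43], [0.15, 1.84], [-2.92, 2.92]. Speed limits (rad/s): [2.57, 2.57, 3.14, 3.14, 3.14, 3.14, 3.14].

## Interface

Orientations are given as a rotation vector (axis times angle).
In Python, from cell import robot, grip, kin, viewer gives the robot as it stands. Calls block until the motion is done:
- robot.movep(position, orientation): joint-space move of the TCP to a pose.
- robot.servo_line(position, feed=150, rotation=None): straight line of the TCP; rotation=None keeps the orientation; feed is the mean speed in mm/s.
- robot.goto_joints(angles): joint-space move.
- grip(opening, newtons=None): opening from 0.0 (shut) to 1.0 (fully open); newtons is the grip in N (None keeps the last); returns when the fingers have stopped.
- robot.hold(seconds).
- kin.ik(position, orientation): joint angles nearest the present ones, or None.
- robot.observe(): the state.
- viewer.read_camera(name): name is "scene" or "top" or "wrist"; returns the picture (384x512x3 uint8, red, green, blue); there is no depth.
- viewer.camera_info(name): a dict with "camera_matrix" (3x3 intrinsics, pixels), "R" (3x3) and "t" (3): a world point X has camera coordinates R X + t. Camera axes: x right, y down, z forward; pixel columns grow to the right and rows downward; lengths in mm; the calibration is good to about 2 mm. A picture is of the moment at which its call begins: read the wrist's pose just before it. camera_info takes no time and is no camera call; for the wrist camera it gives the pose at the moment of the call.
A pose or a line that the arm cannot do raises robot.IKError and nothing moves.
- robot.job_done(): hands the job in; it is judged then, once.
Trained networks look in the newest picture that a camera, given by its name, has taken for a name from the list of things; names that differ only in an ending like _2 or _b are one class to them, and where a whole thing is asked for, a point or a joint stands for the part that bears it (a point fixed in the world has none). Each returns a list of dicts, best first, with "confidence" (0 to 1); they miss things now and then, are a little off and sometimes report something else, mostly with a low value. They report only what shows in the picture. A call takes as long as a camera call.
- viewer.silhouettes(name, camera): "mask" (384x512 bool, what is visible of it).
- viewer.pinpoint(name, camera): "at" ([x, y, z] in mm, in the coordinates of the camera as it stood for that picture, good to about 4 mm: a listed point, or the origin of a listed thing).
The state is a dict: "t": time; "joints": joint angles; "joint_velocities": joint speeds; "joint_torque": joint torques, N m; "tcp_pos": TCP position; "tcp_rot": TCP orientation; "contact_force": force on the tool from outside, world axes, zero at the start; "wrist_torque": the same for the moment, N m; "grip_width": opening from 0.0 (shut) to 1.0 (fully open); "grip_force": force on a finger pad.
Only numpy, scipy, OpenCV 4.12 (cv2) and the standard library are available. Lean on these libraries where they do the work, as an engineer would, in place of code of your own. Each camera call takes 0.05 s, during which the arm holds its last target. There are 200 camera calls.

## Working session

There is one attempt and no reset: what is moved stays moved. The work goes in short steps, each a Python script; the robot and the scene stay as the last script left them, time stands still between calls to the robot, and variables do not carry over. Pictures are saved under pics/ and viewed, at most 10 in all, crops included, and the job is handed in when it is done.

```bash
ls; mkdir -p pics
cat > h.py <<'E'
import numpy as np, cv2
from scipy.spatial.transform import Rotation as Ro
from cell import robot, grip, kin, viewer
def snap(cam,fn=None):
    ci=viewer.camera_info(cam); im=viewer.read_camera(cam)
    if fn: cv2.imwrite('pics/'+fn,im[:,:,::-1])
    return im,ci
def toworld(p,ci): return np.array(ci["R"]).T@(np.array(p)-np.array(ci["t"]))
def ray(px,ci,z):
    K=np.array(ci["camera_matrix"]);R=np.array(ci["R"]);c=-R.T@np.array(ci["t"])
    d=R.T@np.linalg.inv(K)@np.array([px[0],px[1],1.]); return c+d*(z-c[2])/d[2]
def proj(X,ci):
    q=np.array(ci["camera_matrix"])@(np.array(ci["R"])@np.array(X)+np.array(ci["t"])); return q[:2]/q[2]
def maskpose(m,ci,z):
    "centre and long-axis yaw of the mask outline projected on plane z"
    c=max(cv2.findContours(m.astype(np.uint8),cv2.RETR_EXTERNAL,cv2.CHAIN_APPROX_NONE)[0],key=cv2.contourArea)
    P=np.array([ray(p[0],ci,z)[:2] for p in c],np.float32)
    (cx,cy),(w,h),a=cv2.minAreaRect(P)
    if w<h: a+=90; w,h=h,w
    return np.round([cx,cy,(a+90)%180-90,w,h],1)
E
python3 - <<'E'
from h import *
o=robot.observe(); print(o['t'],o['tcp_pos'],o['tcp_rot'])
for cam in ['top','scene']:
    im,ci=snap(cam,cam+'0.png')
    print(cam, -np.array(ci["R"]).T@np.array(ci["t"]))
    for n in ['press','plate_top','low_left_mid','low_right_mid','slat_a_mid','wide_slice_mid','narrow_slice','bundle','jar']:
        for d in viewer.pinpoint(n,cam): print(n,round(d['confidence'],2),toworld(d['at'],ci).round(1),proj(toworld(d['at'],ci),ci).round())
E
```

```text
pics
0.0 [ 231.63950158 -606.70854494  213.66300427] [-3.08783436e+00 -5.69434873e-01  6.57952979e-04]
top [393.90755746  71.47839421 997.24959245]
press 0.6 [567.7 223.5   3. ] [212. 171.]
plate_top 0.9 [567.  226.7  52.4] [207. 168.]
low_left_mid 0.55 [557.9 247.7  59.3] [198. 171.]
low_right_mid 0.68 [571.1 202.2  59.9] [216. 165.]
low_right_mid 0.57 [660.7 -12.8   8.6] [299. 133.]
low_right_mid 0.46 [505.7 -19.7   2. ] [304. 191.]
slat_a_mid 0.71 [ 664.4 -173.5   11.2] [360. 130.]
wide_slice_mid 0.82 [665.   -9.5   8.8] [298. 132.]
narrow_slice 0.69 [507.8 -22.4   3. ] [305. 190.]
narrow_slice 0.55 [565.9 227.3   2. ] [210. 172.]
bundle 0.8 [ 387.4 -199.8   -4.2] [375. 235.]
jar 0.78 [385.3 334.9   3. ] [170. 241.]
scene [-240.88052911  301.01817448  906.7115999 ]
press 0.66 [566.2 226.5   1.2] [200. 200.]
press 0.22 [568.1 232.1  54.4] [197. 188.]
plate_top 0.74 [563.4 226.6  56.1] [199. 189.]
plate_top 0.57 [ 489.2 -146.2   10.2] [325. 191.]
low_left_mid 0.49 [559.8 248.5  61. ] [191. 190.]
low_right_mid 0.42 [572.7 203.5  61.6] [206. 183.]
low_right_mid 0.36 [657.4 -10.3  -5.1] [266. 166.]
slat_a_mid 0.43 [ 665.2 -173.7    6.2] [311. 153.]
wide_slice_mid 0.47 [662.4 -14.3   8.7] [267. 162.]
narrow_slice 0.54 [509.6 -22.   -2.1] [284. 197.]
bundle 0.96 [ 382.1 -201.4   -1.7] [356. 215.]
bundle 0.69 [ 665.2 -175.7    0.8] [312. 154.]
jar 0.92 [389.5 336.    2. ] [173. 256.]
```

Run:
```python
import cv2
im=cv2.imread('pics/top0.png')[90:290,140:400]; cv2.imwrite('pics/topc.png',cv2.resize(im,None,fx=3,fy=3,interpolation=cv2.INTER_CUBIC))
```

```text
(no output)
```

View pics/topc.png

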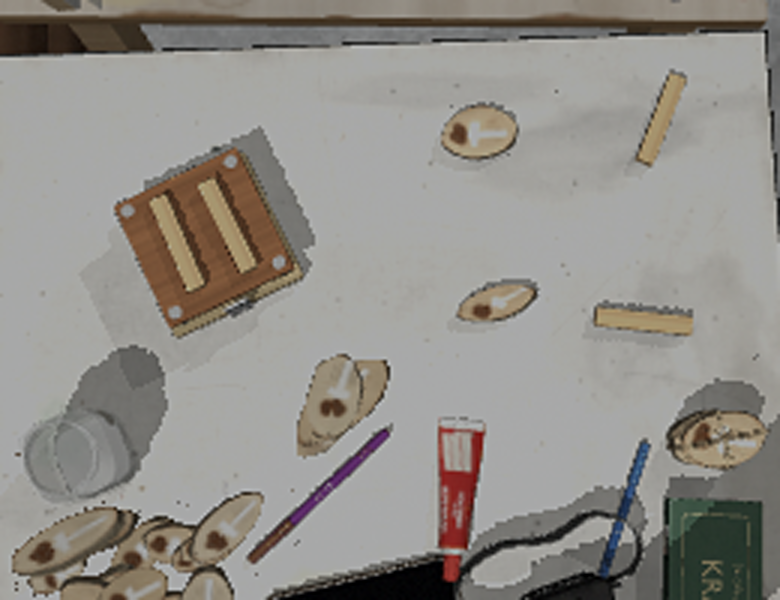

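The crop (3x, offset 140,90) shows the press at full-image px (210,171), with its gauge side at the lower right. The wide slice is at (300,134), the narrow one at (306,191), and the loose slats at (360,130) and (354,197). Next I get outlines, then closer wrist views.

Run:
```python
from h import *
im,ci=snap('top')
for n,z in [('slat_a',12),('wide_slice',12),('narrow_slice',12),('press',54)]:
    for d in viewer.silhouettes(n,'top'):
        print(n,round(d['confidence'],2),maskpose(d['mask'],ci,z),d['mask'].sum())
def down(y): return (Ro.from_euler('z',y,degrees=True)*Ro.from_euler('x',180,degrees=True)).as_rotvec()
ci=viewer.camera_info('wrist'); o=robot.observe()
C=-np.array(ci["R"]).T@np.array(ci["t"]); T=Ro.from_rotvec(o['tcp_rot'])
print('cam in tool',T.inv().apply(C-o['tcp_pos']),'axis',T.inv().apply(np.array(ci["R"])[2]),ci["camera_matrix"])
for y in (27,27-180,27+90,27-90): print(y,kin.ik([567,226,300],down(y)))
```

```text
slat_a 0.7 [ 664.4 -172.2  -22.8   85.3   17.5] 197
slat_a 0.69 [572.8 234.   25.1 122.4 121. ] 1653
slat_a 0.51 [ 485.7 -147.5   88.3   82.8   20.9] 237
wide_slice 0.65 [659.1 -11.5  88.1  63.7  46.2] 356
narrow_slice 0.52 [507.1 -22.  -73.2  61.9  29.8] 211
press 0.98 [560.  220.9  25.4 129.8 122.7] 1933
cam in tool [  66.89452301   -0.31534427 -169.6024283 ] axis [-2.38902386e-01 -7.61819450e-05  9.71043585e-01] [[282.45034297   0.         254.60284176]
 [  0.         282.45034297 189.95319523]
 [  0.           0.           1.        ]]
27 [ 0.26003864  0.52390046 -0.99227528  1.5607985   0.44933669  1.30273181
 -1.89116118]
-153 [ 0.31530609  0.57553874 -1.10280282  1.55773268  0.52325433  1.33404468
  1.19431644]
117 [ 0.303143    0.5626834  -1.07702839  1.55839485  0.50541233  1.32603774
 -0.36299236]
-63 [-1.30965381  0.64511223  1.35434787  1.66044881 -0.64273493  1.36928049
 -2.52899362]
```

```bash
cat >> h.py <<'E'
def down(y): return (Ro.from_euler('z',y,degrees=True)*Ro.from_euler('x',180,degrees=True)).as_rotvec()
def best(p,y):
    "of the two equivalent yaws the one needing least joint motion and well inside joint 7's range"
    c=[]; j0=np.array(robot.observe()['joints'])
    for k in (y,y+180):
        j=kin.ik(p,down(k))
        if j is not None: c.append((np.abs(np.array(j)-j0).max()+3*(abs(j[6])>2.6),k))
    return min(c)[1]
E
python3 - <<'E'
from h import *
for nm,p,y,z in [('slat_a',(664,-172),-22.8,12),('slat_a',(485,-150),-91,12),('wide_slice',(662,-11),-92,12),('press',(566,225),26,54)]:
    P=[*p,150+z]; k=best(P,y); robot.movep(P,down(k)); robot.hold(.2)
    im,ci=snap('wrist',f'w_{nm}_{p[1]}.png'); print(nm,p,'yaw',k,'t',round(robot.observe()['t'],2),robot.observe()['tcp_pos'].round(1) if hasattr(robot.observe()['tcp_pos'],'round') else '')
    for d in viewer.silhouettes(nm,'wrist')[:3]: print('  sil',round(d['confidence'],2),maskpose(d['mask'],ci,z))
    for q in ([nm+'_mid'] if nm!='press' else ['plate_top','low_left_mid','low_right_mid','press']):
        for d in viewer.pinpoint(q,'wrist')[:3]: print('  pin',q,round(d['confidence'],2),toworld(d['at'],ci).round(1))
print(robot.observe()['joints'])
a=[cv2.imread('pics/'+f) for f in ('w_slat_a_-172.png','w_slat_a_-150.png','w_wide_slice_-11.png','w_press_225.png')]
cv2.imwrite('pics/four.png',cv2.resize(np.vstack([np.hstack(a[:2]),np.hstack(a[2:])]),(800,600),interpolation=cv2.INTER_AREA))
E
```

```text
slat_a (664, -172) yaw 157.2 t 3.7 [ 663.9 -172.7  162.1]
  sil 0.82 [ 666.1 -172.   -23.1   83.9   15.8]
  sil 0.8 [ 489.9 -147.6   83.1   83.5   20.1]
  pin slat_a_mid 0.59 [ 665.3 -170.7    8.4]
slat_a (485, -150) yaw 89 t 5.02 [ 485.6 -149.9  161.8]
  sil 0.87 [ 664.  -170.8  -23.4   88.5   16.7]
  sil 0.72 [ 488.4 -146.2   81.6   84.2   17.3]
  pin slat_a_mid 0.94 [ 664.8 -173.     7. ]
wide_slice (662, -11) yaw 88 t 6.27 [661.6 -12.7 162.4]
  sil 0.82 [661.   -9.2  86.9  65.7  46.4]
  sil 0.55 [510.5 -19.9 -79.4  68.7  30.8]
  sil 0.24 [531.4 169.6  -2.1  34.1  12.5]
  pin wide_slice_mid 0.97 [661.2 -13.3   6.7]
press (566, 225) yaw 26 t 7.86 [566.4 224.1 203.7]
  sil 0.62 [566.6 228.4  24.3 127.1 116.2]
  pin plate_top 0.93 [567.9 229.5  56.6]
  pin low_left_mid 0.85 [558.5 246.9  60.1]
  pin low_left_mid 0.64 [661.8 -13.1   9.1]
  pin low_right_mid 0.86 [574.3 204.8  58.1]
  pin press 0.9 [ 5.660e+02  2.297e+02 -4.000e-01]
[-0.20241349  0.43375565 -0.3028404   1.70208807  0.14690592  1.02807666
 -1.67216859]
```

View pics/four.png

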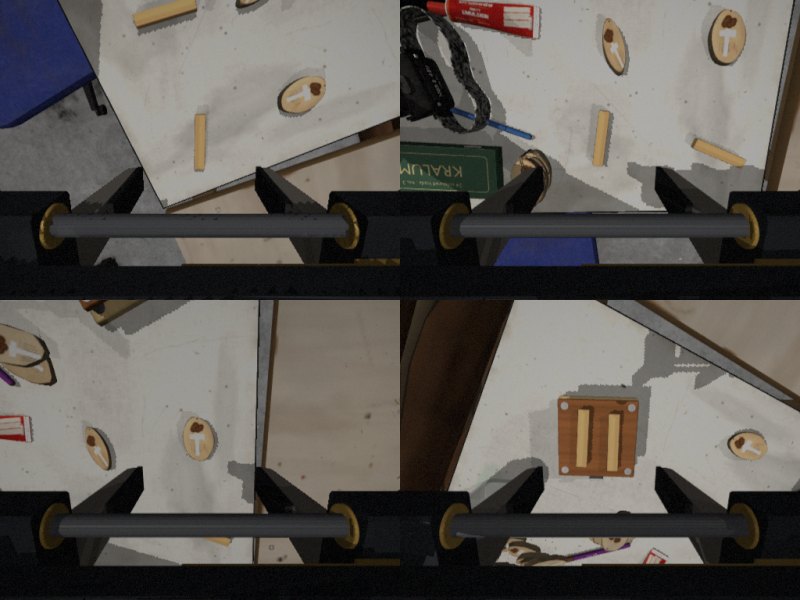

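The wrist views match the networks. Panels 1 and 2 show the slats clear of everything, and panel 3 shows the wide slice at (199,438). Panel 4 shows the plate with screws near (565,407), (630,407), (565,470), (629,470), and the lower slats in place. Now I pick slat A and place it at x=+22.

```bash
cat >> h.py <<'E'
def tcp(): return np.array(robot.observe()['tcp_pos'])
def st(s):
    o=robot.observe(); print(s,'t',round(o['t'],2),'tcp',np.round(o['tcp_pos'],1),'F',np.round(o['contact_force'],1),'w',round(o['grip_width']*92,1),'gf',round(o['grip_force'],1))
def pick(x,y,yaw,opening,z=4,N=15):
    P=[x,y,110]; k=best(P,yaw); robot.movep(P,down(k)); grip(opening/92)
    robot.servo_line([x,y,z],feed=120); robot.hold(.15); st('down'); grip(0.0,N); st('gripped')
    g=tcp()[2]; robot.servo_line([x,y,165],feed=200); st('up'); return g
def place(C,yaw0,off,yaw,z,opening):
    p=np.array(C)+Ro.from_euler('z',yaw0,degrees=True).apply([*off,0])[:2]
    k=best([*p,165],yaw); robot.movep([*p,165],down(k)); st('over')
    robot.servo_line([*p,z+15],feed=150); robot.servo_line([*p,z],feed=30); robot.hold(.2); st('set')
    grip(opening/92); robot.hold(.1); st('released'); robot.servo_line([*p,165],feed=150)
E
python3 - <<'E'
from h import *
ci=viewer.camera_info('wrist')
S=[ray(((u-400)*1.28,(v-300)*1.28),ci,55)[:2] for u,v in [(565,407),(630,407),(565,470),(629,470)]]
print(np.round(S,1),np.mean(S,0))
d=S[0]-S[2]; e=S[1]-S[3]; print([np.degrees(np.arctan2(v[1],v[0])) for v in (d,e)],np.linalg.norm(d))
g=pick(665.5,-172,-23,42); print('g',g)
E
```

```text
[[588.9 290. ]
 [629.4 207. ]
 [502.5 251.7]
 [545.2 164.1]] [566.52163424 228.19511255]
[np.float64(23.89556513982981), np.float64(27.003835115498006)] 94.54003101243416
down t 11.7 tcp [ 666.2 -172.2    5.1] F [ 0.4 -0.5  0.5] w 41.9 gf 0.0
gripped t 12.21 tcp [ 665.6 -172.     4.1] F [-0.8  0.1  0.7] w 15.8 gf 15.0
up t 13.17 tcp [ 664.6 -171.8  163.6] F [ 0.8  1.  -1.3] w 15.6 gf 15.0
g 4.13087831608646
```

Run:
```python
from h import *
C=(566.5,227.5); Y=25.5
place(C,Y,(22,0),Y+90,70.8,26)
g=pick(488.5,-146.5,82,42)
P=[*(np.array(C)-[60,60]),230]
im,ci=snap('top','top1.png')
for n in ['slat_a_mid','low_left_mid','plate_top']:
    for d in viewer.pinpoint(n,'top')[:4]: print(n,round(d['confidence'],2),toworld(d['at'],ci).round(1))
cv2.imwrite('pics/top1c.png',cv2.resize(im[120:230,150:330,::-1],None,fx=4,fy=4,interpolation=cv2.INTER_CUBIC))
```

```text
over t 14.71 tcp [586.9 235.6 164.4] F [-0.  -0.3 -0.4] w 16.0 gf 15.0
set t 16.23 tcp [586.4 237.1  70.9] F [-0.6 -1.1 -0.1] w 15.8 gf 15.0
released t 16.69 tcp [586.3 237.   70.8] F [-0.8 -0.1 -0.3] w 25.6 gf 0.0
down t 20.57 tcp [ 489.1 -146.7    4.8] F [-0.2 -0.3  0.2] w 42.1 gf 0.0
gripped t 21.07 tcp [ 488.6 -146.6    4.1] F [-0.5 -0.8  0.8] w 15.7 gf 15.0
up t 22.03 tcp [ 487.6 -146.4  164. ] F [ 0.3  0.6 -0.5] w 15.7 gf 15.0
slat_a_mid 0.74 [584.5 239.   73.6]
low_left_mid 0.43 [558.1 246.2  60.4]
plate_top 0.7 [566.7 224.7  51. ]
```

View pics/top1c.png

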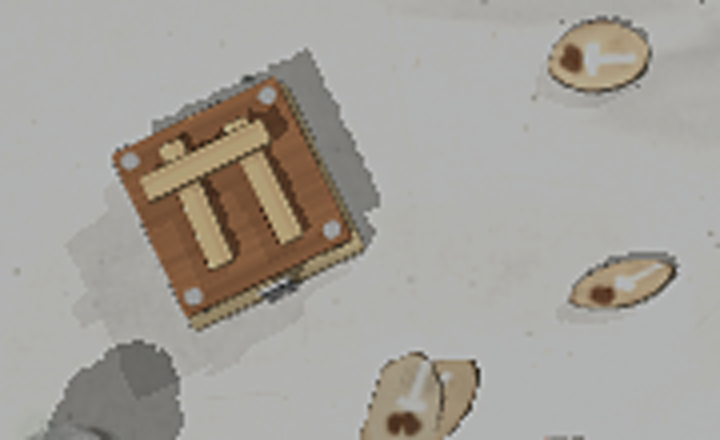

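Slat A lies across both lower slats, at crop (205,160), centred. Next I place slat B at x=-22, then pick the slice.

Run:
```python
from h import *
C=(566.5,227.5); Y=25.5
place(C,Y,(-22,0),Y+90,70.8,26)
g=pick(661,-11,87,64)
im,ci=snap('top','top2.png')
for n in ['slat_a_mid','low_left_mid','plate_top']:
    for d in viewer.pinpoint(n,'top')[:4]: print(n,round(d['confidence'],2),toworld(d['at'],ci).round(1))
cv2.imwrite('pics/top2c.png',cv2.resize(im[110:230,150:330,::-1],None,fx=4,fy=4,interpolation=cv2.INTER_CUBIC))
```

```text
over t 23.62 tcp [547.2 216.  164.7] F [0.5 0.3 0.1] w 15.8 gf 15.0
set t 25.14 tcp [546.7 218.1  70.9] F [ 0.1 -0.3  0.3] w 15.8 gf 15.0
released t 25.6 tcp [546.7 218.   70.8] F [ 0.2 -0.3  0.5] w 26.1 gf 0.0
down t 29.29 tcp [661.7 -11.    5. ] F [0.2 0.6 0.4] w 64.4 gf 0.0
gripped t 29.7 tcp [661.2 -11.1   4.3] F [ 1.2 -0.2  1.7] w 46.3 gf 15.0
up t 30.66 tcp [660.1 -11.2 163.7] F [-1.2  0.2 -1.1] w 45.8 gf 15.0
slat_a_mid 0.63 [ 384.2 -199.    -0.9]
slat_a_mid 0.58 [584.8 239.2  74.7]
low_left_mid 0.62 [558.6 249.2  59.7]
plate_top 0.85 [564.9 225.1  54.7]
```

View pics/top2c.png

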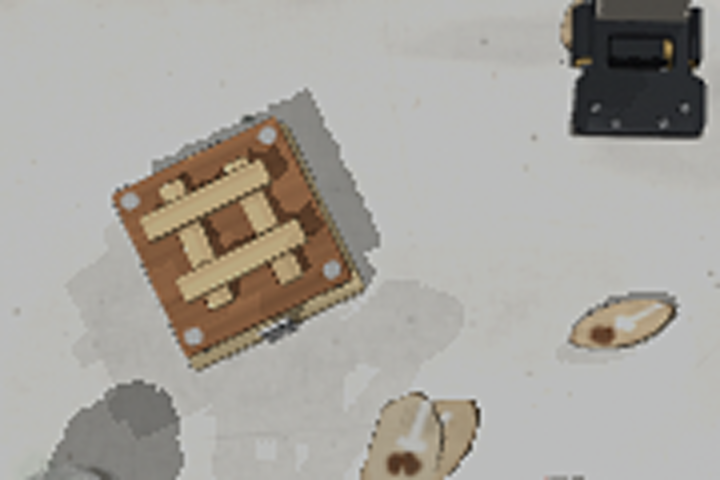

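Both upper slats lie parallel and centred at crop (206,200) and (240,262). Next I place the slice across them.

Run:
```python
from h import *
C=(566.5,227.5); Y=25.5
place(C,Y,(0,0),Y,82.8,58)
P=[*C,190]; ci0=None
robot.movep([C[0]-90,C[1]-60,200],robot.observe()['tcp_rot']); st('aside')
im,ci=snap('top','top3.png')
for n in ['wide_slice_mid','slat_a_mid','low_left_mid','plate_top']:
    for d in viewer.pinpoint(n,'top')[:4]: print(n,round(d['confidence'],2),toworld(d['at'],ci).round(1))
iw,cw=snap('wrist'); 
for n in ['wide_slice_mid','plate_top']:
    for d in viewer.pinpoint(n,'wrist')[:2]: print(n,round(d['confidence'],2),toworld(d['at'],cw).round(1))
a=cv2.resize(im[110:230,150:330,::-1],(400,267),interpolation=cv2.INTER_CUBIC)
b=cv2.resize(iw[:,:,::-1],(400,300)); cv2.imwrite('pics/c3.png',np.vstack([a,b]))
```

```text
over t 32.11 tcp [567.  226.7 164.8] F [-1.  -1.1 -0. ] w 46.1 gf 15.0
set t 33.56 tcp [566.5 227.6  82.9] F [ 0.5  0.5 -0.5] w 46.1 gf 15.0
released t 34.04 tcp [566.5 227.5  82.8] F [ 0.4 -0.5  0.4] w 58.4 gf 0.0
aside t 35.27 tcp [476.2 167.  199.7] F [1.4 0.5 0.2] w 58.1 gf 0.0
wide_slice_mid 0.91 [566.  228.3  85.6]
```

View pics/c3.png

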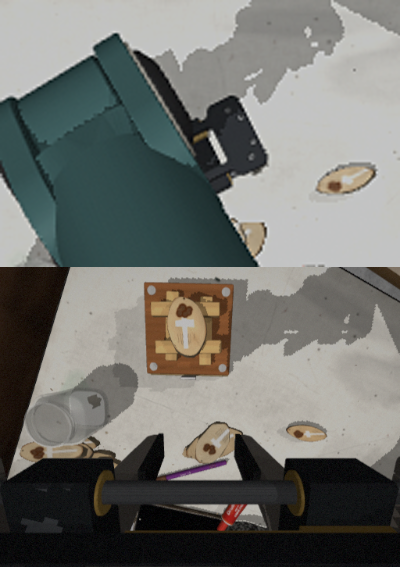

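The slice lies centred across both upper slats: slice (187,326) against the plate's screw centre (187,329) in the wrist view. Now I press.

Run:
```python
from h import *
C=(566.5,227.5); Y=25.5
grip(0.0,10); k=best([*C,130],Y); robot.movep([*C,130],down(k)); st('over')
robot.servo_line([*C,95],feed=80); robot.hold(.2); st('95')
for z in (91,88,85,83):
    robot.servo_line([*C,z],feed=15); robot.hold(.2); st(z)
    if abs(robot.observe()['contact_force'][2])>11: break
```

```text
over t 37.17 tcp [565.7 227.3 129.6] F [-1.   0.3  0.8] w 0.2 gf 0.0
95 t 37.96 tcp [566.8 227.7  95.5] F [-0.4 -0.3  0.5] w 0.5 gf 0.0
91 t 38.58 tcp [566.5 227.5  91.1] F [-0.8 -1.3 -0.2] w 0.4 gf 0.0
88 t 39.12 tcp [566.8 227.7  88.3] F [0.  0.4 3.3] w 0.8 gf 1.6
85 t 39.67 tcp [566.8 227.7  85.3] F [-0.1 -0.3  5. ] w 0.7 gf 2.7
83 t 40.16 tcp [566.8 227.6  83.5] F [-1.1 -0.8  7.1] w 0.5 gf 3.5
```

Run:
```python
from h import *
C=(566.5,227.5)
robot.servo_line([*C,79.7],feed=12); robot.hold(.5)
for _ in range(4): st('pressed'); robot.hold(.15)
im,ci=snap('scene'); iw,cw=snap('wrist')
a=im[140:250,130:270,::-1]
cv2.imwrite('pics/c4.png',np.hstack([cv2.resize(a,(400,314),interpolation=cv2.INTER_CUBIC),cv2.resize(iw[:,:,::-1],(400,314))]))
```

```text
pressed t 41.08 tcp [566.8 227.7  80.6] F [-1.8 -1.2  9.8] w 0.7 gf 4.6
pressed t 41.23 tcp [566.8 227.6  80.6] F [-1.3 -0.4  9.4] w 0.9 gf 4.6
pressed t 41.38 tcp [566.8 227.7  80.6] F [-1.9 -0.9  9.1] w 0.6 gf 4.6
pressed t 41.53 tcp [566.8 227.7  80.6] F [-0.9 -0.2  9.1] w 0.5 gf 4.6
```

View pics/c4.png

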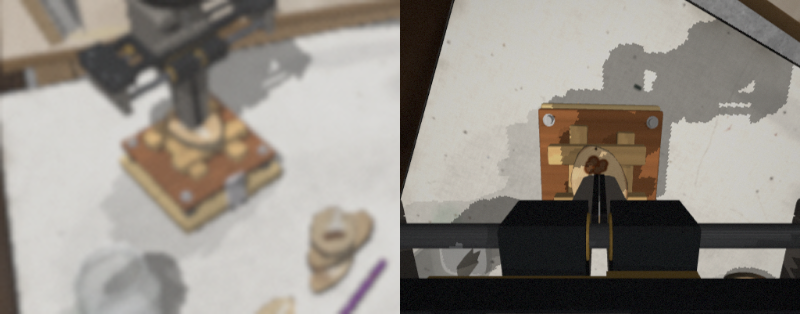

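The pictures show the fingers on the middle of the slice at (195,130) left and (595,165) right, with the stack intact. The force of about 9.4 N and TCP height of 80.6 mm both give about 9.3 mm of travel, so I hand it in.

```bash
python3 -c "
from h import *
print(robot.job_done())"
```

```text
the job is handed in; nothing more can be done
None
```

The glue-up is stacked and the job was handed in at about 42 s with the fingers still pressing the slice. By force (about 9.4 N) and TCP height (80.6 mm) the plate has sunk about 9.3 mm; no verdict came back.

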